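Bond a stone slab to its carrier plate in the plunger press

TASK

Lay the banded stone slab flat and square in the middle of the carrier plate that lies in the press, its long side along the plate's long side and with an even border all round, and let go of it. Then push the red plunger of the press all the way down to its stop, keep it there for about two seconds so that the adhesive film grips, and let it come back up. Leave the slab on the plate, the plate in its nest, and everything else on the bench where it stands.

Things in the scene. Friction and masses are not known exactly. Their poses are not given: they have to be found in the camera images.
- slab: Sawn block of sandstone, tan with brown bands across it, 110 mm long (its x) x 56 mm wide (its y) x 22 mm thick (z), about 0.36 kg, lying flat on the bench to the right of the press. Origin: centre of its underside. Both ends are alike; either may face the press pillars.
- carrier: Loose aluminium plate, 130 mm (x) x 76 mm (y) x 8 mm (z), about 0.2 kg, with a blue adhesive film on top (look only: it does not stick in the simulation). Origin: centre of its underside. It starts in the nest of the press, its x along the press's x, its top 33 mm above the bench.
- press: Green hand press, fixed. Origin: on the bench under the plunger's axis; x points from its open front to its two pillars, z up. Base 22 mm thick, x -90 to +130 mm, 150 mm wide. Two 18 mm pillars (x 105, y -48 and +48 mm) carry a crosshead (z 125 to 172 mm) that overhangs the nest with a 52 mm round nose on the plunger's axis, reaching to x = -26 mm.
- nest (a point): Centre of the steel bed of the press, on the plunger's axis, 25 mm above the bench; the carrier's underside lies here. Axes as the press's. Brass rails 5 mm high (3 mm lower than the carrier's top) round the carrier with 1.5 mm of play per side. The bed is open to the front (-x) only: a slab goes in from there, under the foot, held by its front part with the gripper leaning back clear of the nose.
- plunger (a joint): Travel of the press plunger in m: 0 = up (held by its spring), 0.034 = down at its stop. Pushing needs about 3 N at first and 6 N at 28 mm, where the foot meets a slab lying on the carrier; the foot's own spring then takes it from 10 to about 14 N at the stop. It springs back up by itself.
- plunger_top (a point): Centre of the flat top of the red mushroom knob on the plunger; knob 52 mm across, flat part 42 mm across; 235 mm above the bench with the plunger up, 201 mm at the stop. It moves straight up and down.
- foot: Round steel foot with a black rubber face at the plunger's lower end, 44 mm across, 13 mm high; it yields up to 12 mm upward on its own spring. With the plunger up its face is 83 mm above the bench, 50 mm above the carrier's top. Origin: on the plunger's axis, 83 mm below the rubber face.
- core_plug: Bystander: grey stone cylinder standing on end, 50 mm across, 60 mm high, near the slab. Origin: centre of its underside.
- pot: Bystander: aluminium pot with a black rim, 110 mm across, 108 mm high. Origin: centre of its underside.
- tape_roll: Bystander: beige roll of tape lying flat, 110 mm across, 25 mm high. Origin: centre of its underside.
- funnel: Bystander: dark grey funnel standing on its mouth, 100 mm across, 105 mm high. Origin: centre of its mouth, on the bench.
- beaker: Bystander: glass beaker, 70 mm across, 90 mm high. Origin: centre of its underside.
- wash_bottle: Bystander: white plastic bottle with a red cap, 68 mm across, 170 mm high. Origin: centre of its underside.

How it is judged:
By the outcome, as a careful person would: the job done as asked, in the order asked, and still so for the second after the job is handed in, with the robot touching nothing.
It also fails if it takes over 61 s, if anything falls off the work surface, if the arm or the gripper's body presses on something with over 40 N, if the wrist force passes 120 N, or if a joint passes its speed limit or range.

ROBOT

A 7-joint arm with a two-finger parallel gripper is mounted at the origin on the work surface. World frame = base frame: x ahead of the robot, y to its left, z up, the work surface at z = 0. Lengths are in m, angles in rad, forces in N, time in s.
With the tool pointing down it reaches from about 0.35 to 0.9 m from the base axis. Payload 19.9 kg.
Tool frame: the origin (TCP) lies at the very end of the fingers, on their centre line; the grasp point (between the pads) lies 19 mm behind it (robot.grip_point_offset is the distance from the TCP to the grasp point, in m); z points along the fingers, y is the line along which they close (so a half turn about z gives the same grasp; the last joint's range is limited). The gripper opens to 85 mm and grips with 20 to 120 N. Pads are 22 mm wide; open, the fingers measure 114 mm over their backs; the gripper's body (76 mm by 85 mm) begins 54 mm behind the grasp point. The pads swing forward as they close: fully open they stand 13 mm farther back than shut.
Start: joints at [-1.143, 0.417, -0.01, 1.614, 0.005, 1.111, -0.053], TCP at [0.282, 0.558, 0.209] pointing down, gripper open.
Joint ranges: [-2.81, 2.81], [-0.39, 2.02], [-1.27, 1.25], [0.06, 2.57], [-1.19, 4.33], [0.19, 2], [-2.82, 2.82]. Speed limits (rad/s): [1.89, 1.89, 2.39, 2.39, 3.01, 3.01, 3.01].

INTERFACE

Orientations are given as a unit quaternion [x, y, z, w].
In Python, from station import robot gives the robot as it stands. The module is installed in compiled form; this text tells all that it offers.
- The arm moves only by the tool drive_tool, never from a script. Its argument "series" is a list of rows, each an object of numbers: "tx", "ty", "tz": the shift along the world's x, y, z normalised to -1 to 1, where 1 is 0.4 m; "spin": the turn about the world's z normalised to -1 to 1, where 1 is pi rad; "fingers": the opening, from 0 (shut) to 1 (fully open). In form: [{"tx": .., "ty": .., "tz": .., "spin": .., "fingers": ..}, ...]. A call has exactly 8 rows; each row is the pose to reach, as a shift and turn from the pose commanded when the call began, turning the shorter way round; what a row does not reach only later rows make up. A row lasts 1/8 s, in which the tool goes at most 62.5 mm and 10.7 degrees, less where a joint would pass 70% of its speed; a pose out of reach is approached as far as the arm can. A call with a number of a shift or a turn outside -1 to 1 is refused whole. A call with a gripper value outside its range is refused whole. The fingers move at their own pace and stop on an object; "newtons" is the grip in N (left out, the last holds). Time passes only in rows, so rows that repeat a pose let the fingers close, or fill a call up. It gives the time, the measured TCP pose, the force, the opening and the grip force at its end, in the units of the state.
- robot.read_state(): the state, without advancing time (a new reading comes with each control period).
- robot.capture(name): name is "side" or "top"; returns a dict with "image" (400x640x3 uint8, blue, green, red), "range_z" (400x640 float32, m along the optical axis (not along the pixel's ray), 0 where there is no reading), "fov_y" (degrees; the focal length in pixels is half the picture's height over the tangent of half this angle, whatever the lens; pixels are square), "cx", "cy" (the principal point, pixels), "k1" (the pictures are not rectified: a ray, as slopes to the right and down, at radius r is drawn at 1 + k1 r^2 times it, then the intrinsics apply), "pose" (4x4, takes a point from camera to world coordinates). Camera axes: x right, y down, z forward; pixel columns grow to the right and rows downward; lengths in m; the calibration is good to about 2 mm. A picture is of the moment at which its call begins.
- robot.job_done(): hands the job in; it is judged then, once.
The state is a dict: "time_s": time; "joint_pos": joint angles; "qd": joint speeds; "tau": joint torques, N m; "eef_pos": TCP position; "ee_rot": TCP orientation; "force": force on the tool from outside, world axes, zero at the start; "moment": the same for the moment, N m; "grip_width": finger opening in m; "finger_force": force on a finger pad.
Only numpy, scipy, OpenCV 4.12 (cv2) and the standard library are available. Lean on these libraries where they do the work, as an engineer would, in place of code of your own. Each camera call takes 0.05 s, during which the arm holds its last target. There are 200 camera calls.

## Working session

There is one attempt and no reset: what is moved stays moved. The work goes in short steps, Python scripts to look and compute and a tool call to move; the robot and the scene stay as the last step left them, time stands still between calls to the robot, and variables do not carry over. Pictures are saved under pics/ and viewed, at most 10 in all, crops included, and the job is handed in when it is done.

Besides the shell and the picture viewer there is one more tool, called after "Call:" as name([rows], argument=value, ...), one row to a line, values as JSON. drive_tool: Moves the arm, as the interface text tells. Scaled input: -1 to 1 covers 0.4 m each way for a shift and pi rad each way for a turn. Its arguments: {"type":"object","properties":{"series":{"type":"array"},"newtons":{"type":"number"}},"required":["series"]}

```bash
mkdir -p pics
cat > h.py <<'E'
import numpy as np, cv2
from station import robot
def cam(n):
    c=robot.capture(n); f=200/np.tan(np.radians(c["fov_y"])/2); c["K"]=np.array([[f,0,c["cx"]],[0,f,c["cy"]],[0,0,1.]]); c["P"]=np.array(c["pose"]); return c
def slopes(c,uv):
    uv=np.asarray(uv,float).reshape(-1,1,2)
    return cv2.undistortPointsIter(uv,c["K"],np.array([c["k1"],0,0,0.]),None,None,(3,50,1e-10)).reshape(-1,2)
def onplane(c,uv,z):
    s=slopes(c,uv); d=np.c_[s,np.ones(len(s))]@c["P"][:3,:3].T; o=c["P"][:3,3]
    return o+d*((z-o[2])/d[:,2])[:,None]
def cloud(c):
    v,u=np.mgrid[:400,:640]; s=slopes(c,np.c_[u.ravel(),v.ravel()]); z=c["range_z"].ravel()
    p=(np.c_[s,np.ones(len(s))]*z[:,None])@c["P"][:3,:3].T+c["P"][:3,3]; p[z<=0]=np.nan
    return p.reshape(400,640,3)
E
python3 - <<'E'
from h import *
for n in("side","top"):
    c=cam(n); cv2.imwrite(f"pics/{n}0.png",c["image"]); print(n,c["fov_y"],c["cx"],c["cy"],c["k1"],np.round(c["P"],3).tolist())
    np.savez(f"{n}0.npz",p=cloud(c),im=c["image"])
s=robot.read_state(); print({k:np.round(v,3).tolist() for k,v in s.items()}, robot.grip_point_offset)
E
```

```text
side 45.27658233456577 312.4236528975528 202.8165996063871 -0.02919468888192451 [[0.984, 0.133, -0.115, 0.762], [0.175, -0.741, 0.649, -0.945], [0.001, -0.659, -0.752, 1.273], [0.0, 0.0, 0.0, 1.0]]
top 54.615914890201836 321.4896479927504 192.20539869447245 -0.037748425080771905 [[-0.028, -0.999, 0.044, 0.546], [-0.999, 0.029, 0.014, 0.001], [-0.015, -0.044, -0.999, 1.226], [0.0, 0.0, 0.0, 1.0]]
{'time_s': 0.1, 'joint_pos': [-1.144, 0.418, -0.01, 1.614, 0.005, 1.111, -0.053], 'qd': [-0.002, -0.001, -0.001, -0.001, -0.0, 0.002, -0.0], 'tau': [0.001, -86.582, 0.68, -43.565, 0.019, 0.005, -0.0], 'eef_pos': [0.282, 0.557, 0.208], 'ee_rot': [0.232, 0.973, -0.001, -0.0], 'force': [0.721, -0.392, -0.085], 'moment': [-0.02, -0.011, 0.025], 'finger_force': 0.0, 'grip_width': 0.085} 0.0187
```

View pics/side0.png

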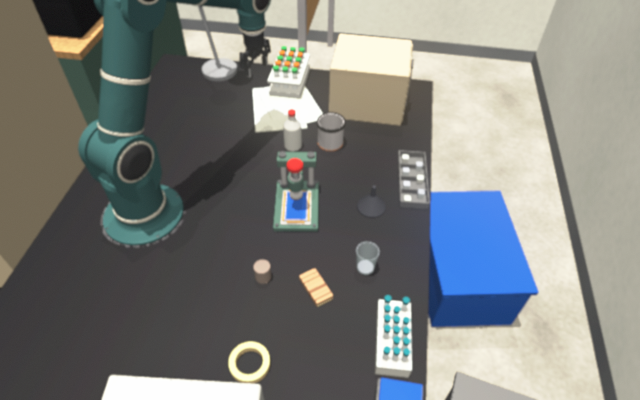

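View pics/top0.png

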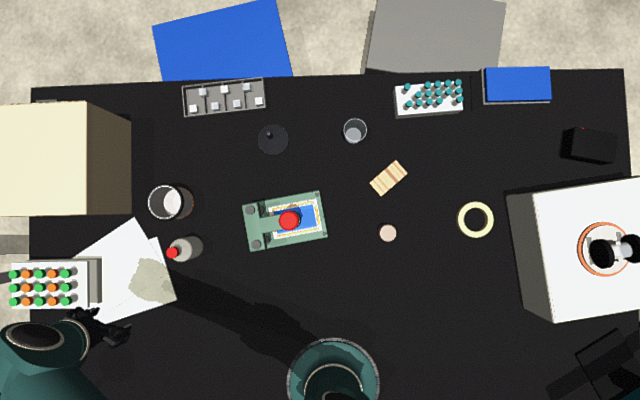

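The side view shows the press at (297,195), the slab at (316,287), the plug at (262,271) and the bottle and pot behind the press. In the top view the press is at (288,220) with its pillars to the left (world +y), so its open front faces right. The slab is at (388,178) and the plug at (388,233).

The moves can't tilt the tool. I'll set the slab partly in from the front, then push it home with an opened finger's back.

```bash
cat >> h.py <<'E'
def mask(c,lo,hi,box):
    h=cv2.cvtColor(c["image"],cv2.COLOR_BGR2HSV); m=cv2.inRange(h,lo,hi); k=np.zeros_like(m); x0,y0,x1,y1=box; k[y0:y1,x0:x1]=255
    return m&k
def big(m):
    cs=cv2.findContours(m,cv2.RETR_EXTERNAL,cv2.CHAIN_APPROX_NONE)[0]
    return max(cs,key=cv2.contourArea).reshape(-1,2)
def rect(c,ct,z):
    p=onplane(c,ct,z)[:,:2]; r=cv2.minAreaRect((p*1000).astype(np.float32)); b=cv2.boxPoints(r)
    e=[b[1]-b[0],b[2]-b[1]]; l=max(e,key=np.linalg.norm)
    return np.array(r[0]), sorted(map(np.linalg.norm,e)), np.degrees(np.arctan2(l[1],l[0]))%180
E
python3 - <<'E'
from h import *
B={"top":dict(slab=(355,150,425,205),press=(230,180,340,260),plug=(375,220,402,245)),
   "side":dict(slab=(290,260,345,312),press=(265,145,330,235),plug=(250,255,275,288))}
np.set_printoptions(precision=1,suppress=True)
cent={}
for n in("top","side"):
    c=cam(n); P=cloud(c)*1000; b=B[n]; pr=lambda *a:print(n,*a)
    def st(name,m):
        q=P[m>0]; q=q[~np.isnan(q[:,0])]; u=np.argwhere(m>0)[:,::-1].mean(0); cent[n,name]=(c,u)
        pr(name,"n",(m>0).sum(),"uv",u,"medXYZ",np.nanmedian(q,0),"z10-90",np.percentile(q[:,2],[10,90]))
    m=mask(c,(5,40,90),(30,255,255),b["slab"]); m=cv2.morphologyEx(m,cv2.MORPH_CLOSE,np.ones((5,5))); st("slab",m)
    if n=="top":
        pr("slabrect",*rect(c,big(m),.022))
    zt=P[...,2]; box=np.zeros(m.shape,bool); x0,y0,x1,y1=b["press"]; box[y0:y1,x0:x1]=1
    m=mask(c,(105,150,60),(130,255,255),b["press"]); st("film",m); pr("filmrect",*rect(c,big(m),.033))
    r=mask(c,(0,150,60),(6,255,255),b["press"])|mask(c,(174,150,60),(180,255,255),b["press"]); st("knob",r)
    g=mask(c,(50,40,20),(98,255,255),b["press"]);  st("green",g)
    base=(box&(zt>14)&(zt<45)).astype(np.uint8); 
    pr("baserect",*rect(c,big(((base>0)).astype(np.uint8)),.022))
    x0,y0,x1,y1=b["plug"]; q=P[y0:y1,x0:x1].reshape(-1,3); q=q[q[:,2]>52]; pr("plug",np.nanmedian(q,0),len(q))
    cv2.imwrite(f"pics/z_{n}.png",cv2.resize(c["image"][b["press"][1]-5:b["slab"][3]+5 if n=="side" else 265, 225 if n=="top" else 240:430 if n=="top" else 350],None,fx=3.5 if n=="top" else 3.3,fy=3.5 if n=="top" else 3.3,interpolation=cv2.INTER_CUBIC))
# two-view triangulation of knob & slab centroids
for k in("slab","knob"):
    A=np.zeros((3,3));r=np.zeros(3)
    for n in("top","side"):
        c,u=cent[n,k]; s=slopes(c,u)[0]; d=c["P"][:3,:3]@[*s,1]; d/=np.linalg.norm(d); M=np.eye(3)-np.outer(d,d); A+=M; r+=M@c["P"][:3,3]
    print("tri",k,np.linalg.solve(A,r)*1000)
E
ls pics
```

```text
top slab n 688 uv [388.  177.8] medXYZ [ 638.7 -190.2   22.9] z10-90 [18.8 25.9]
top slabrect [ 638.7 -190.5] [np.float32(59.59205), np.float32(113.00012)] 129.31554
top film n 395 uv [302.3 216.4] medXYZ [530.   72.6  34.3] z10-90 [31.1 37. ]
top filmrect [521.2 102.7] [np.float32(64.994385), np.float32(119.75402)] 99.07646
top knob n 300 uv [288.5 220.1] medXYZ [521.4 100.2 235.3] z10-90 [230.9 237.6]
top green n 2127 uv [277.9 221.7] medXYZ [511.2 165.1  25.8] z10-90 [ 19.7 167.2]
top baserect [517.7 115.2] [np.float32(149.69756), np.float32(206.39632)] 99.1389
top plug [ 470.1 -176.4   61.3] 219
side slab n 827 uv [316.  286.5] medXYZ [ 640.6 -193.6   21.8] z10-90 [ 1.6 26.1]
side film n 349 uv [295.9 207.8] medXYZ [523.2  89.7  34.7] z10-90 [31.1 38. ]
side filmrect [519.5 102.9] [np.float32(61.881844), np.float32(104.07197)] 100.15604
side knob n 177 uv [294.4 164.9] medXYZ [521.4  92.9 234.2] z10-90 [224.9 238.1]
side green n 1180 uv [296.3 195.6] medXYZ [524.1 110.   24.7] z10-90 [ 14.2 166.6]
side baserect [517. 121.] [np.float32(149.54164), np.float32(226.72386)] 99.14197
side plug [ 471.  -178.4   60.6] 204
tri slab [ 639.5 -191.3   16.8]
tri knob [520.4 101.6 226.5]
side0.png
top0.png
z_side.png
z_top.png
```

View pics/z_top.png

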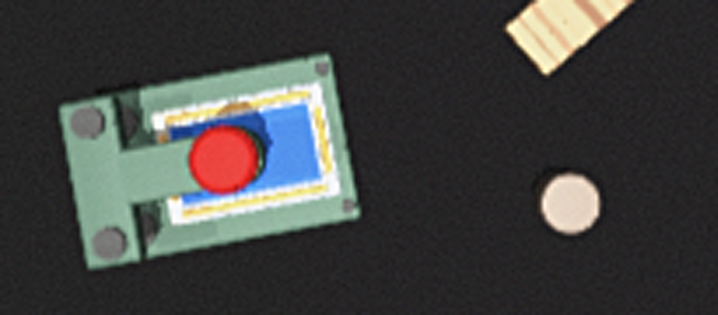

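The knob stands over (521,102) and the press x axis points to about 99.1° in the world. The slab is centred near (639,-191), with its long axis at 129.3°. Its height of 22 mm and the knob's 235 mm agree with the text. Next I'll travel high over the press.

Call:
drive_tool([
  {"tx": 0.05,"ty": -0.08,"tz": 0.12,"spin": 0,"fingers": 1},
  {"tx": 0.1,"ty": -0.18,"tz": 0.24,"spin": -0.03,"fingers": 1},
  {"tx": 0.16,"ty": -0.3,"tz": 0.3,"spin": -0.06,"fingers": 1},
  {"tx": 0.22,"ty": -0.44,"tz": 0.3,"spin": -0.09,"fingers": 1},
  {"tx": 0.28,"ty": -0.58,"tz": 0.3,"spin": -0.12,"fingers": 1},
  {"tx": 0.34,"ty": -0.72,"tz": 0.3,"spin": -0.13,"fingers": 1},
  {"tx": 0.4,"ty": -0.86,"tz": 0.3,"spin": -0.13,"fingers": 1},
  {"tx": 0.46,"ty": -0.98,"tz": 0.3,"spin": -0.13,"fingers": 1},
])

```text
time_s: 1.2
eef_pos: [0.4668, 0.1633, 0.3288]
ee_rot: [0.425, 0.905, 0.0, 0.0]
force: [0.4, 0.6, 0.4]
grip_width: 0.0851
finger_force: 0.0
```

Call:
drive_tool([
  {"tx": 0.06,"ty": -0.13,"tz": 0,"spin": 0,"fingers": 1},
  {"tx": 0.12,"ty": -0.26,"tz": 0,"spin": 0,"fingers": 1},
  {"tx": 0.18,"ty": -0.39,"tz": 0,"spin": 0,"fingers": 1},
  {"tx": 0.25,"ty": -0.52,"tz": 0,"spin": -0.002,"fingers": 1},
  {"tx": 0.32,"ty": -0.65,"tz": -0.02,"spin": -0.002,"fingers": 1},
  {"tx": 0.39,"ty": -0.78,"tz": -0.08,"spin": -0.002,"fingers": 1},
  {"tx": 0.45,"ty": -0.9,"tz": -0.14,"spin": -0.002,"fingers": 1},
  {"tx": 0.486,"ty": -0.955,"tz": -0.25,"spin": -0.002,"fingers": 1},
])

```text
time_s: 2.2
eef_pos: [0.6615, -0.22, 0.2281]
ee_rot: [0.429, 0.903, -0.0, 0.001]
force: [0.1, 0.7, -0.0]
grip_width: 0.0853
finger_force: 0.0
```

Run:
```python
from h import *
np.set_printoptions(precision=1,suppress=True)
s=robot.read_state(); print(np.array(s["eef_pos"])*1000,s["ee_rot"])
c=cam("side"); cv2.imwrite("pics/s1.png",cv2.resize(c["image"][180:340,230:430],None,fx=4,fy=3.7))
```

```text
[ 661.5 -220.   228.1] [ 0.4  0.9 -0.   0. ]
```

View pics/s1.png

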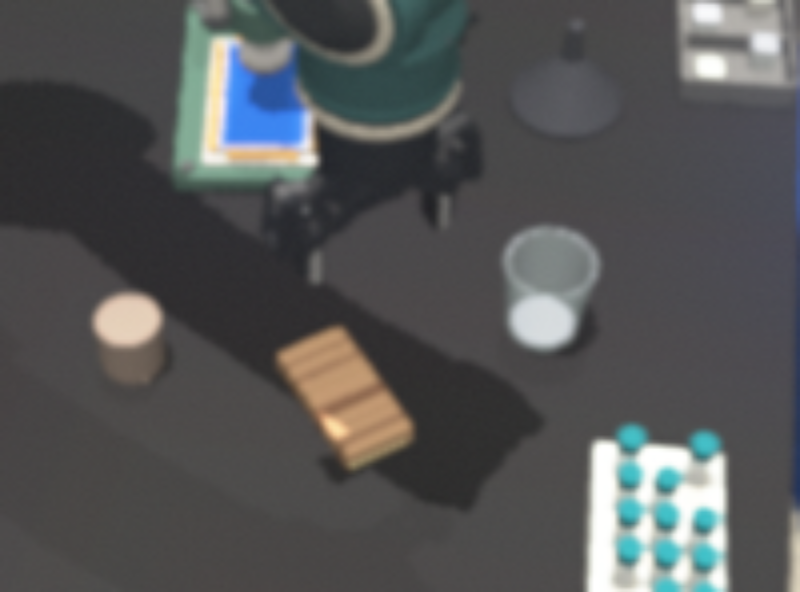

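The gripper hangs over the slab's near end with clear air around it. Core plug and beaker are both off to the sides. Descend and grip.

Call:
drive_tool([
  {"tx": 0,"ty": 0.003,"tz": -0.13,"spin": 0,"fingers": 1},
  {"tx": 0,"ty": 0.003,"tz": -0.26,"spin": 0,"fingers": 1},
  {"tx": 0,"ty": 0.003,"tz": -0.38,"spin": 0,"fingers": 1},
  {"tx": 0,"ty": 0.003,"tz": -0.47,"spin": 0,"fingers": 1},
  {"tx": 0,"ty": 0.003,"tz": -0.53,"spin": 0,"fingers": 1},
  {"tx": 0,"ty": 0.003,"tz": -0.56,"spin": 0,"fingers": 1},
  {"tx": 0,"ty": 0.003,"tz": -0.56,"spin": 0,"fingers": 0.8},
  {"tx": 0,"ty": 0.003,"tz": -0.56,"spin": 0,"fingers": 0.5},
], newtons=80)

```text
time_s: 3.25
eef_pos: [0.6616, -0.2155, 0.0059]
ee_rot: [0.428, 0.904, 0.0, 0.001]
force: [0.6, 0.1, -0.6]
grip_width: 0.0513
finger_force: 0.0
```

Call:
drive_tool([
  {"tx": 0,"ty": 0,"tz": 0,"spin": 0,"fingers": 0.3},
  {"tx": 0,"ty": 0,"tz": 0,"spin": 0,"fingers": 0.3},
  {"tx": 0,"ty": 0,"tz": 0,"spin": 0,"fingers": 0.3},
  {"tx": 0,"ty": 0,"tz": 0,"spin": 0,"fingers": 0.3},
  {"tx": 0,"ty": 0,"tz": 0,"spin": 0,"fingers": 0.3},
  {"tx": 0,"ty": 0,"tz": 0,"spin": 0,"fingers": 0.3},
  {"tx": 0,"ty": 0,"tz": 0,"spin": 0,"fingers": 0.3},
  {"tx": 0,"ty": 0,"tz": 0,"spin": 0,"fingers": 0.3},
], newtons=80)

```text
time_s: 4.25
eef_pos: [0.6608, -0.2152, 0.0046]
ee_rot: [0.427, 0.904, -0.0, -0.0]
force: [0.1, 0.5, -0.1]
grip_width: 0.0258
finger_force: 0.0
```

The fingers closed on nothing, so I'll look before going on.

Run:
```python
from h import *
np.set_printoptions(precision=1,suppress=True)
s=robot.read_state(); print(np.array(s["eef_pos"])*1000,s["ee_rot"],s["force"],s["moment"],s["grip_width"])
c=cam("side"); a=cv2.resize(c["image"][230:330,260:400],None,fx=4.2,fy=4.2)
t=cam("top"); b=cv2.resize(t["image"][130:230,340:440],None,fx=4.2,fy=4.2)
cv2.imwrite("pics/s2.png",cv2.resize(np.hstack([a,b]),None,fx=.78,fy=.78))
for n,c,bx in(("top",t,(340,140,430,215)),("side",c,(280,250,355,320))):
    m=mask(c,(5,40,70),(30,255,255),bx); print(n,m.sum()//255,np.argwhere(m>0)[:,::-1].mean(0))
```

```text
[ 660.8 -215.2    4.6] [ 0.4  0.9 -0.  -0. ] [ 0.1  0.5 -0.1] [-0.1  0.   0. ] 0.025783855620712576
top 186 [378.3 181.2]
side 439 [317.5 291. ]
```

View pics/s2.png

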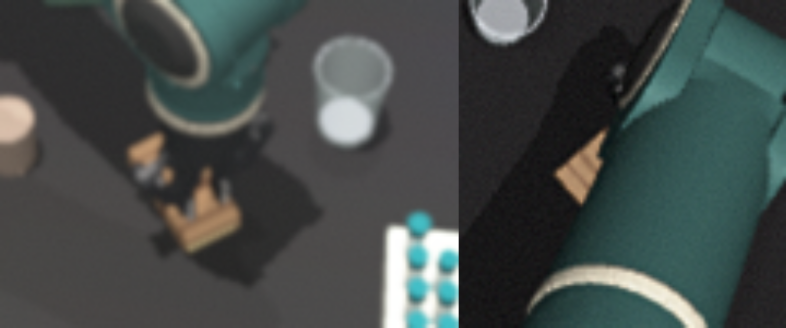

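```bash
cat >> h.py <<'E'
def proj(c,p):
    T=np.linalg.inv(c["P"]); return cv2.projectPoints(np.asarray(p,float).reshape(-1,3),cv2.Rodrigues(T[:3,:3])[0],T[:3,3],c["K"],np.array([c["k1"],0,0,0.]))[0].reshape(-1,2)
E
python3 - <<'E'
from h import *
np.set_printoptions(precision=0,suppress=True,linewidth=200)
c=cam("side"); u0,v0=285,255
a=cv2.resize(c["image"][v0:v0+65,u0:u0+75],None,fx=9,fy=9,interpolation=cv2.INTER_CUBIC)
th=np.radians(129.3); x=np.array([np.cos(th),np.sin(th)]); y=np.array([-x[1],x[0]]); o=np.array([.6393,-.1915])
q=lambda P:tuple(int(i) for i in (proj(c,P)[0]-[u0,v0]+.5)*9)
for sx in(-1,1):
    for sy in(-1,1): cv2.circle(a,q([*(o+sx*.055*x+sy*.028*y),.022]),4,(0,255,0),2)
t=np.array([.6608,-.2152])
for w in(.013,.028):
    for s in(-1,1): cv2.circle(a,q([*(t+s*w*y),.01]),4,(255,0,255) if w<.02 else (255,255,0),2)
cv2.imwrite("pics/s3.png",a)
P=cloud(c)[v0:v0+65,u0:u0+75].reshape(-1,3); P=P[~np.isnan(P[:,0])]
d=(P[:,:2]-o); X=d@x*1000; Y=d@y*1000; Z=P[:,2]*1000
for xi in range(-70,70,10):
    print(xi,np.array([np.median(Z[(abs(X-xi)<5)&(abs(Y-yi)<5)]) if ((abs(X-xi)<5)&(abs(Y-yi)<5)).any() else np.nan for yi in range(-60,61,10)]))
E
```

```text
-70 [  1.   2.   3. 113. 228. 191. 185. 226. 236. 224. 144.  -0.  -1.]
-60 [  2.  -0.   2.   2.   5.   1.   4. 174. 179. 236.   8.  -1.   1.]
-50 [ -0.   2.   1.   6.  22.  20.  16.  27.  26. 175. 239.   1.   0.]
-40 [114. 101.  83.  44.  57.  50.  23.  27.  77. 133. 140. 110. 118.]
-30 [122. 108.   3.  35.  63.  27.  23.  nan  51.  81. 137. 128.   3.]
-20 [  3.   2.   1.  nan  52.  22.  22.  nan  78.  19. 134.   5.  62.]
-10 [ 1.  1. nan nan 22. 23. nan nan 18.  4.  1. -1.  2.]
0 [ 1. nan nan nan 22. nan nan nan nan -1.  2. -1.  1.]
10 [nan nan nan nan nan nan nan 22. nan  1. -1. -0.  0.]
20 [nan nan nan nan nan nan nan 21. nan  2. -1.  3.  1.]
30 [nan nan nan nan nan nan nan nan nan -1.  2.  1.  1.]
40 [nan nan nan nan nan nan nan 24. 26.  1. -1. -1. -0.]
50 [nan nan nan nan nan 21. 24. 24. 24.  4. -1.  1.  1.]
60 [nan nan nan nan nan nan 21. 23. 21.  3.  3.  2.  1.]
```

View pics/s3.png

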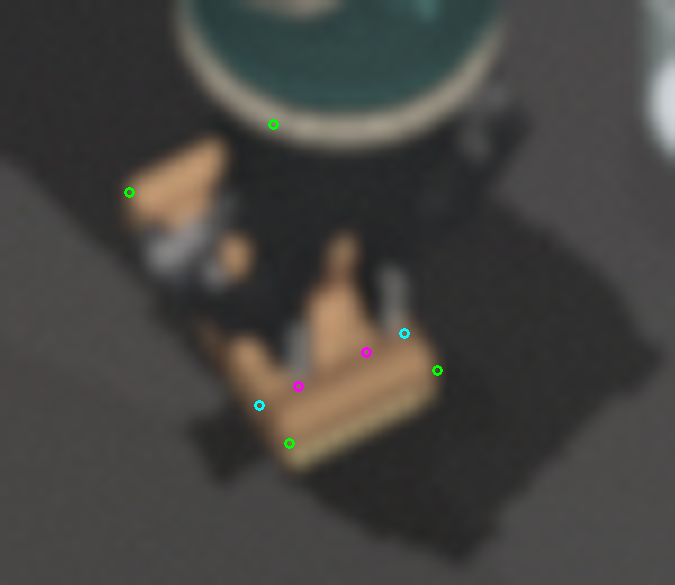

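The two grey fingertips, near (300,360) and (395,310) in the crop, sit over the slab's top instead of beside it. The tips therefore look higher than the reported TCP. I'll probe down gently to find out by how much.

Call:
drive_tool([
  {"tx": 0,"ty": 0,"tz": -0.001,"spin": 0,"fingers": 0.3},
  {"tx": 0,"ty": 0,"tz": -0.002,"spin": 0,"fingers": 0.3},
  {"tx": 0,"ty": 0,"tz": -0.003,"spin": 0,"fingers": 0.3},
  {"tx": 0,"ty": 0,"tz": -0.004,"spin": 0,"fingers": 0.3},
  {"tx": 0,"ty": 0,"tz": -0.005,"spin": 0,"fingers": 0.3},
  {"tx": 0,"ty": 0,"tz": -0.006,"spin": 0,"fingers": 0.3},
  {"tx": 0,"ty": 0,"tz": -0.008,"spin": 0,"fingers": 0.3},
  {"tx": 0,"ty": 0,"tz": -0.008,"spin": 0,"fingers": 0.3},
])

```text
time_s: 5.4
eef_pos: [0.6607, -0.2152, 0.0012]
ee_rot: [0.428, 0.904, -0.0, -0.0]
force: [0.3, -0.1, -0.4]
grip_width: 0.0255
finger_force: 0.0
```

Call:
drive_tool([
  {"tx": 0,"ty": 0,"tz": -0.001,"spin": 0,"fingers": 0.3},
  {"tx": 0,"ty": 0,"tz": -0.002,"spin": 0,"fingers": 0.3},
  {"tx": 0,"ty": 0,"tz": -0.003,"spin": 0,"fingers": 0.3},
  {"tx": 0,"ty": 0,"tz": -0.004,"spin": 0,"fingers": 0.3},
  {"tx": 0,"ty": 0,"tz": -0.005,"spin": 0,"fingers": 0.3},
  {"tx": 0,"ty": 0,"tz": -0.006,"spin": 0,"fingers": 0.3},
  {"tx": 0,"ty": 0,"tz": -0.0065,"spin": 0,"fingers": 0.3},
  {"tx": 0,"ty": 0,"tz": -0.0065,"spin": 0,"fingers": 0.3},
])

```text
time_s: 6.4
eef_pos: [0.6608, -0.2153, -0.0007]
ee_rot: [0.428, 0.904, 0.0, 0.0]
force: [-4.1, 0.8, 8.4]
grip_width: 0.0257
finger_force: 4.3
```

Run:
```python
from h import *
s=robot.read_state(); print(s["eef_pos"],s["force"],s["moment"])
c=cam("side"); u0,v0=285,255
g=c["image"][v0:v0+65,u0:u0+75].astype(float); g=np.clip(255*(g/255)**.5,0,255).astype(np.uint8)
a=cv2.resize(g,None,fx=9,fy=9,interpolation=cv2.INTER_CUBIC)
th=np.radians(129.3); x=np.array([np.cos(th),np.sin(th)]); y=np.array([-x[1],x[0]])
t=np.array(s["eef_pos"][:2])
for z,col in((0,(0,0,255)),(.022,(0,255,255)),(.04,(0,255,0))):
    p=(proj(c,[[*t,z]])[0]-[u0,v0]+.5)*9; cv2.circle(a,tuple(int(i) for i in p),3,col,-1)
    p=(proj(c,[[*(t+.013*y),z],[*(t-.013*y),z]])-[u0,v0]+.5)*9
    for k in p: cv2.circle(a,tuple(int(i) for i in k),4,col,1)
cv2.imwrite("pics/s4.png",a)
```

```text
[ 0.6608002  -0.21527849 -0.00068643] [-4.08678944  0.80577473  8.38184374] [0.41215166 0.82696047 0.02778857]
```

View pics/s4.png

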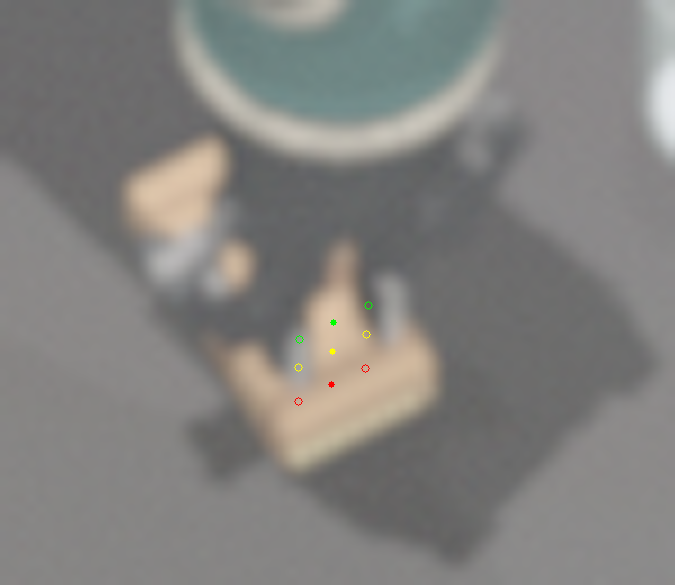

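The tips touch the slab top (z = 22) when the TCP reads about 0, so the real tips stand roughly 22 mm above the reported TCP. I'll lift, open, then go lower while watching the force.

Call:
drive_tool([
  {"tx": 0,"ty": 0,"tz": 0.04,"spin": 0,"fingers": 0.3},
  {"tx": 0,"ty": 0,"tz": 0.04,"spin": 0,"fingers": 1},
  {"tx": 0,"ty": 0,"tz": 0.04,"spin": 0,"fingers": 1},
  {"tx": 0,"ty": 0,"tz": 0.04,"spin": 0,"fingers": 1},
  {"tx": 0,"ty": 0,"tz": 0.04,"spin": 0,"fingers": 1},
  {"tx": 0,"ty": -0.005,"tz": 0.02,"spin": 0,"fingers": 1},
  {"tx": 0,"ty": -0.005,"tz": -0.01,"spin": 0,"fingers": 1},
  {"tx": 0,"ty": -0.005,"tz": -0.02,"spin": 0,"fingers": 1},
])

```text
time_s: 7.45
eef_pos: [0.66, -0.2171, -0.0108]
ee_rot: [0.428, 0.904, -0.0, -0.001]
force: [0.3, 0.4, 0.0]
grip_width: 0.0856
finger_force: 0.0
```

Call:
drive_tool([
  {"tx": 0,"ty": 0,"tz": -0.003,"spin": 0,"fingers": 1},
  {"tx": 0,"ty": 0,"tz": -0.006,"spin": 0,"fingers": 1},
  {"tx": 0,"ty": 0,"tz": -0.009,"spin": 0,"fingers": 1},
  {"tx": 0,"ty": 0,"tz": -0.012,"spin": 0,"fingers": 1},
  {"tx": 0,"ty": 0,"tz": -0.015,"spin": 0,"fingers": 1},
  {"tx": 0,"ty": 0,"tz": -0.018,"spin": 0,"fingers": 1},
  {"tx": 0,"ty": 0,"tz": -0.02,"spin": 0,"fingers": 1},
  {"tx": 0,"ty": 0,"tz": -0.02,"spin": 0,"fingers": 1},
])

```text
time_s: 8.45
eef_pos: [0.6607, -0.2172, -0.0173]
ee_rot: [0.428, 0.904, -0.0, -0.0]
force: [0.5, -0.3, -0.1]
grip_width: 0.0852
finger_force: 0.0
```

Call:
drive_tool([
  {"tx": 0,"ty": 0,"tz": 0,"spin": 0,"fingers": 0.75},
  {"tx": 0,"ty": 0,"tz": 0,"spin": 0,"fingers": 0.7},
  {"tx": 0,"ty": 0,"tz": 0,"spin": 0,"fingers": 0.65},
  {"tx": 0,"ty": 0,"tz": 0,"spin": 0,"fingers": 0.6},
  {"tx": 0,"ty": 0,"tz": 0,"spin": 0,"fingers": 0.5},
  {"tx": 0,"ty": 0,"tz": 0,"spin": 0,"fingers": 0.5},
  {"tx": 0,"ty": 0,"tz": 0,"spin": 0,"fingers": 0.5},
  {"tx": 0,"ty": 0,"tz": 0,"spin": 0,"fingers": 0.5},
], newtons=80)

```text
time_s: 9.45
eef_pos: [0.661, -0.2173, -0.0166]
ee_rot: [0.427, 0.904, 0.0, 0.0]
force: [-2.6, 1.8, 9.6]
grip_width: 0.0538
finger_force: 85.2
```

Gripped at 54 mm opening with 85 N. Next: lift, turn square to the press and move to in front of it.

Call:
drive_tool([
  {"tx": 0,"ty": 0,"tz": 0.08,"spin": 0,"fingers": 0.5},
  {"tx": 0,"ty": 0,"tz": 0.18,"spin": 0,"fingers": 0.5},
  {"tx": -0.05,"ty": 0.06,"tz": 0.2,"spin": -0.03,"fingers": 0.5},
  {"tx": -0.1,"ty": 0.13,"tz": 0.2,"spin": -0.06,"fingers": 0.5},
  {"tx": -0.16,"ty": 0.21,"tz": 0.2,"spin": -0.1,"fingers": 0.5},
  {"tx": -0.22,"ty": 0.29,"tz": 0.2,"spin": -0.14,"fingers": 0.5},
  {"tx": -0.27,"ty": 0.35,"tz": 0.2,"spin": -0.168,"fingers": 0.5},
  {"tx": -0.281,"ty": 0.37,"tz": 0.2,"spin": -0.168,"fingers": 0.5},
])

```text
time_s: 10.45
eef_pos: [0.5472, -0.0675, 0.0625]
ee_rot: [0.648, 0.762, -0.0, -0.001]
force: [-0.1, -0.3, -3.4]
grip_width: 0.0539
finger_force: 86.4
```

Run:
```python
from h import *
np.set_printoptions(precision=1,suppress=True,linewidth=200)
s=robot.read_state(); print(s["eef_pos"],s["ee_rot"],s["force"],s["moment"],s["grip_width"],s["finger_force"])
for n in("side","top"):
    c=cam(n); P=cloud(c); m=mask(c,(5,40,70),(30,255,255),(0,0,640,400))
    q=P[m>0]*1000; q=q[(abs(q[:,0]-545)<110)&(abs(q[:,1]+40)<110)&(q[:,2]>30)]
    a=np.radians(99.1); x=np.array([np.cos(a),np.sin(a)]); y=np.array([-x[1],x[0]]); d=q[:,:2]-[521.2,102.5]; X=d@x;Y=d@y
    print(n,len(q))
    for xi in range(-230,-70,10):
        k=abs(X-xi)<5
        if k.sum()>2: print(xi,k.sum(),"z",np.percentile(q[k,2],[10,50,90]),"y",np.percentile(Y[k],[2,50,98]))
    if n=="side": cv2.imwrite("pics/s5.png",cv2.resize(c["image"][150:290,240:390],None,fx=5,fy=4.2,interpolation=cv2.INTER_CUBIC))
```

```text
[ 0.5 -0.1  0.1] [ 0.6  0.8 -0.  -0. ] [-0.1 -0.3 -3.4] [-0.1 -0.   0. ] 0.05385003065471944 86.36686205863953
side 373
-190 112 z [ 85.9  97.5 158.8] y [-42.7  -1.5  28.9]
-180 79 z [100.6 104.7 182. ] y [-50.5  -4.2  29.1]
-170 61 z [100.1 103.  184.4] y [-47.4  -6.9  28.3]
-160 48 z [ 99.9 102.7 107.4] y [-47.1   4.2  27.5]
-150 39 z [ 99.6 103.3 107.1] y [-19.6   3.1  28. ]
-140 28 z [ 97.9 101.2 104.6] y [-13.5   5.2  23.9]
-130 4 z [ 99.5  99.8 100. ] y [-2.   5.6 12.9]
top 225
-150 4 z [406.1 414.2 423.3] y [-64.6 -61.7 -58.2]
-140 5 z [419.5 426.7 432.2] y [-56.6 -52.8 -47.1]
-130 4 z [435.1 439.  440.4] y [-40.6 -38.1 -28.3]
-120 5 z [432.9 436.2 441.5] y [-24.  -20.6 -15.3]
-110 11 z [ 99.6 418.9 430. ] y [-25.6 -13.4   1.3]
-100 46 z [ 98.4 101.4 106. ] y [-24.9  -4.7  16.2]
-90 66 z [ 99.2 101.2 103.7] y [-24.5   1.1  28. ]
-80 16 z [ 98.8 100.8 103.9] y [-18.2   2.9  26.3]
```

View pics/s5.png

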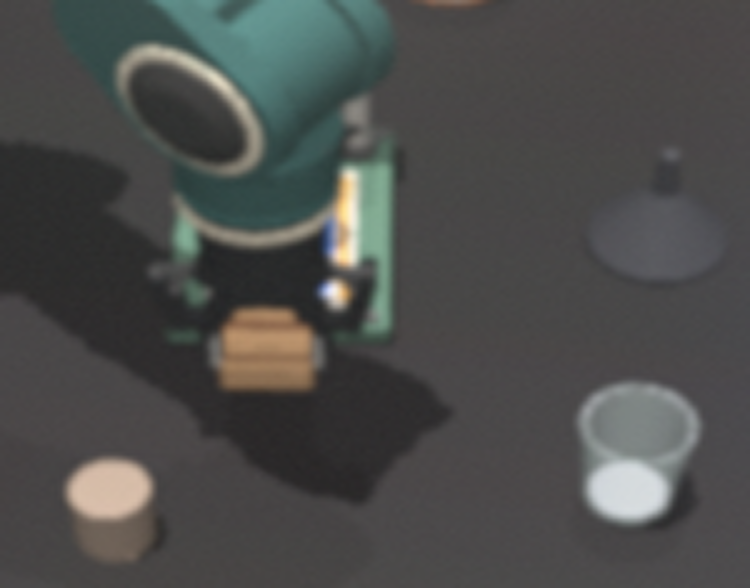

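The slab is held level and square over the open front, its top about 102 mm up. The weight reads 3.4 N, as expected. Now lower, go in from the front, and set it down with its centre about 48 mm short of the axis, so the wrist stays clear of the nose and knob.

Call:
drive_tool([
  {"tx": 0,"ty": 0,"tz": -0.05,"spin": 0,"fingers": 0.5},
  {"tx": 0,"ty": 0.01,"tz": -0.095,"spin": -0.001,"fingers": 0.5},
  {"tx": -0.006,"ty": 0.05,"tz": -0.095,"spin": -0.001,"fingers": 0.5},
  {"tx": -0.014,"ty": 0.1,"tz": -0.095,"spin": -0.001,"fingers": 0.5},
  {"tx": -0.021,"ty": 0.15,"tz": -0.095,"spin": -0.001,"fingers": 0.5},
  {"tx": -0.028,"ty": 0.19,"tz": -0.095,"spin": -0.001,"fingers": 0.5},
  {"tx": -0.033,"ty": 0.222,"tz": -0.1,"spin": -0.001,"fingers": 0.5},
  {"tx": -0.033,"ty": 0.222,"tz": -0.109,"spin": -0.001,"fingers": 0.5},
])

```text
time_s: 11.55
eef_pos: [0.5352, 0.0206, 0.019]
ee_rot: [0.649, 0.761, 0.0, -0.0]
force: [-0.1, -0.3, -4.1]
grip_width: 0.054
finger_force: 86.4
```

Call:
drive_tool([
  {"tx": -0.002,"ty": 0,"tz": -0.002,"spin": 0,"fingers": 0.5},
  {"tx": -0.002,"ty": 0,"tz": -0.004,"spin": 0,"fingers": 0.5},
  {"tx": -0.002,"ty": 0,"tz": -0.005,"spin": 0,"fingers": 0.5},
  {"tx": -0.002,"ty": 0,"tz": -0.006,"spin": 0,"fingers": 0.5},
  {"tx": -0.002,"ty": 0,"tz": -0.007,"spin": 0,"fingers": 0.5},
  {"tx": -0.002,"ty": 0,"tz": -0.0075,"spin": 0,"fingers": 0.5},
  {"tx": -0.002,"ty": 0,"tz": -0.0075,"spin": 0,"fingers": 0.5},
  {"tx": -0.002,"ty": 0,"tz": -0.0075,"spin": 0,"fingers": 0.5},
])

```text
time_s: 12.55
eef_pos: [0.5345, 0.0194, 0.0164]
ee_rot: [0.65, 0.76, 0.0, 0.0]
force: [-2.0, -2.6, 5.7]
grip_width: 0.0541
finger_force: 87.3
```

The slab has touched down on the plate, so I'll release and rise.

Call:
drive_tool([
  {"tx": 0,"ty": 0,"tz": 0.001,"spin": 0,"fingers": 0.66},
  {"tx": 0,"ty": 0,"tz": 0.001,"spin": 0,"fingers": 0.72},
  {"tx": 0,"ty": 0,"tz": 0.001,"spin": 0,"fingers": 0.8},
  {"tx": 0,"ty": 0,"tz": 0.001,"spin": 0,"fingers": 0.9},
  {"tx": 0,"ty": 0,"tz": 0.001,"spin": 0,"fingers": 1},
  {"tx": 0,"ty": -0.01,"tz": 0.02,"spin": 0,"fingers": 1},
  {"tx": 0.005,"ty": -0.06,"tz": 0.1,"spin": 0,"fingers": 1},
  {"tx": 0.015,"ty": -0.12,"tz": 0.2,"spin": 0,"fingers": 1},
])

```text
time_s: 13.55
eef_pos: [0.5399, -0.0292, 0.0971]
ee_rot: [0.65, 0.76, -0.001, -0.0]
force: [1.0, 0.9, 0.6]
grip_width: 0.0856
finger_force: 0.0
```

Run:
```python
from h import *
s=robot.read_state(); print(np.round(s["joint_pos"],2), np.round(s["eef_pos"],4))
```

```text
[-0.53  0.48  0.66  1.94 -0.39  0.85  0.5 ] [ 0.5399 -0.0292  0.0971]
```

Call:
drive_tool([
  {"tx": 0.02,"ty": -0.12,"tz": 0,"spin": -0.02,"fingers": 1},
  {"tx": 0.04,"ty": -0.25,"tz": 0,"spin": -0.07,"fingers": 1},
  {"tx": 0.06,"ty": -0.38,"tz": 0,"spin": -0.12,"fingers": 1},
  {"tx": 0.08,"ty": -0.45,"tz": 0,"spin": -0.18,"fingers": 1},
  {"tx": 0.1,"ty": -0.5,"tz": 0,"spin": -0.24,"fingers": 1},
  {"tx": 0.1,"ty": -0.5,"tz": 0,"spin": -0.29,"fingers": 1},
  {"tx": 0.1,"ty": -0.5,"tz": 0,"spin": -0.35,"fingers": 1},
  {"tx": 0.1,"ty": -0.5,"tz": 0,"spin": -0.41,"fingers": 1},
])

```text
time_s: 14.55
eef_pos: [0.5803, -0.2287, 0.0967]
ee_rot: [0.976, 0.216, 0.0, -0.0]
force: [0.4, 0.8, -0.4]
grip_width: 0.0857
finger_force: 0.0
```

```bash
cat > slab.py <<'E'
from h import *
np.set_printoptions(precision=1,suppress=True,linewidth=200)
a=np.radians(99.1); x=np.array([np.cos(a),np.sin(a)]); y=np.array([-x[1],x[0]]); o=np.array([521.1,102.2])
s=robot.read_state(); e=np.array(s["eef_pos"])*1000; d=e[:2]-o; q=s["ee_rot"]
print("TCP",e,"press",d@x,d@y,"tooly deg",np.degrees(np.arctan2(q[1]**2-q[0]**2,2*q[0]*q[1])),"j",np.round(s["joint_pos"],2),"F",np.array(s["force"]))
def look():
  for n in("top","side"):
    c=cam(n); P=cloud(c)*1000; h=cv2.cvtColor(c["image"],cv2.COLOR_BGR2HSV)
    D=P[...,:2]-o; X=D@x; Y=D@y; Z=P[...,2]
    reg=(X>-115)&(X<70)&(abs(Y)<45)
    m=reg&(Z>46)&(Z<64)&(h[...,0]>3)&(h[...,0]<32)&(h[...,1]>40)
    m=m.astype(np.uint8)*255
    cs=cv2.findContours(m,cv2.RETR_EXTERNAL,cv2.CHAIN_APPROX_NONE)[0]
    if not cs: continue
    ct=max(cs,key=cv2.contourArea).reshape(-1,2); p=onplane(c,ct,.055)[:,:2]*1000-o; X1=p@x;Y1=p@y
    print(n,"slab z",np.median(Z[m>0]),"X",np.percentile(X1,[1,99]),"Y",np.percentile(Y1,[3,97]))
    for sg in(1,-1):
        f=[]
        for xi in np.arange(-90,40,5.):
            k=abs(X1-xi)<4
            if k.any(): f.append((xi,(sg*Y1[k]).max()*sg))
        f=np.array(f); f=f[(f[:,1]*sg>15)]
        if len(f)>3: 
            k=np.polyfit(*f.T,1); print("  side",sg,"n",len(f),"yaw",np.degrees(np.arctan(k[0])),"Y at mid",np.polyval(k,f[:,0].mean()),f[0,0],f[-1,0])
    film=reg&(Z>26)&(Z<41)&(h[...,0]>105)&(h[...,0]<130)&(h[...,1]>150)
    if film.sum()>10:
        p=onplane(c,np.argwhere(film)[:,::-1].astype(float),.033)[:,:2]*1000-o; print("  film X",np.percentile(p@x,[1,99]),"Y",np.percentile(p@y,[1,99]))
    cv2.imwrite(f"pics/look_{n}.png",c["image"])
look()
E
python3 slab.py
```

```text
TCP [ 580.3 -228.7   96.7] press -336.12599127399545 -6.084654956371129 tooly deg -65.09315365787195 j [-0.3  0.7  0.9  1.7 -0.7  1.  -0.3] F [ 0.4  0.8 -0.4]
top slab z 55.81204708457466 X [-104.2   -1.5] Y [-26.8  27.8]
  side 1 n 17 yaw -3.0053998142411165 Y at mid 26.289664780494057 -90.0 -10.0
  side -1 n 20 yaw 0.24255567049825416 Y at mid -26.26835078750728 -90.0 5.0
  film X [-57.1  60.4] Y [-32.7  33.1]
```

The slab lies on the plate, its top at 55.8 mm, centred at X about -49, Y about 0, and square within a degree. The gripper is nearly a quarter turn round now. I'll go down in front of the slab to push it with the leading finger's back.

Call:
drive_tool([
  {"tx": -0.02,"ty": 0.1,"tz": 0,"spin": -0.04,"fingers": 1},
  {"tx": -0.04,"ty": 0.2,"tz": 0,"spin": -0.088,"fingers": 1},
  {"tx": -0.06,"ty": 0.3,"tz": -0.02,"spin": -0.088,"fingers": 1},
  {"tx": -0.081,"ty": 0.4,"tz": -0.05,"spin": -0.088,"fingers": 1},
  {"tx": -0.081,"ty": 0.4075,"tz": -0.1,"spin": -0.088,"fingers": 1},
  {"tx": -0.081,"ty": 0.4075,"tz": -0.16,"spin": -0.088,"fingers": 1},
  {"tx": -0.081,"ty": 0.4075,"tz": -0.2,"spin": -0.088,"fingers": 1},
  {"tx": -0.081,"ty": 0.4075,"tz": -0.214,"spin": -0.088,"fingers": 1},
])

```text
time_s: 15.65
eef_pos: [0.5477, -0.0662, 0.0099]
ee_rot: [0.997, 0.082, -0.0, 0.0]
force: [-0.3, 0.1, -0.0]
grip_width: 0.0855
finger_force: 0.0
```

```bash
python3 slab.py
python3 - <<'E'
import cv2,numpy as np
a=cv2.imread("pics/look_side.png")[160:260,240:350]; b=cv2.imread("pics/look_top.png")[170:270,230:340]
cv2.imwrite("pics/s6.png",cv2.resize(np.hstack([a,b]),None,fx=3.6,fy=3.6,interpolation=cv2.INTER_CUBIC))
E
```

```text
TCP [547.7 -66.2   9.9] press -170.4783427471242 0.3897359149897135 tooly deg -80.53546783286586 j [-0.6  0.8  0.9  1.9 -0.9  0.8 -0.6] F [-0.3  0.1 -0. ]
top slab z 55.789822092126684 X [-102.5   -1. ] Y [-27.  26.]
  side 1 n 10 yaw 8.122220698593631 Y at mid 24.481981504880217 -55.0 -10.0
  side -1 n 20 yaw 0.2570811318246837 Y at mid -26.240252105099618 -90.0 5.0
  film X [-54.5  60.4] Y [-32.7  33.5]
side slab z 48.06367176083215 X [-110.6 -102.5] Y [-26.1 -22.9]Traceback (most recent call last):
  File "slab.py", line 29, in <module>
    look()
    ~~~~^^
  File "slab.py", line 22, in look
    f=np.array(f); f=f[(f[:,1]*sg>15)]
                        ~^^^^^
IndexError: too many indices for array: array is 1-dimensional, but 2 were indexed
[ WARN:0@0.010] global loadsave.cpp:275 findDecoder imread_('pics/look_side.png'): can't open/read file: check file path/integrity
Traceback (most recent call last):
TypeError: 'NoneType' object is not subscriptable
```

Call:
drive_tool([
  {"tx": -0.002,"ty": 0.012,"tz": 0.002,"spin": -0.002,"fingers": 1},
  {"tx": -0.004,"ty": 0.024,"tz": 0.002,"spin": -0.002,"fingers": 1},
  {"tx": -0.006,"ty": 0.036,"tz": 0.002,"spin": -0.002,"fingers": 1},
  {"tx": -0.008,"ty": 0.047,"tz": 0.002,"spin": -0.002,"fingers": 1},
  {"tx": -0.01,"ty": 0.058,"tz": 0.002,"spin": -0.002,"fingers": 1},
  {"tx": -0.011,"ty": 0.068,"tz": 0.002,"spin": -0.002,"fingers": 1},
  {"tx": -0.012,"ty": 0.074,"tz": 0.002,"spin": -0.002,"fingers": 1},
  {"tx": -0.012,"ty": 0.074,"tz": 0.002,"spin": -0.002,"fingers": 1},
])

```text
time_s: 16.75
eef_pos: [0.5433, -0.0357, 0.0115]
ee_rot: [0.997, 0.079, 0.0, -0.0]
force: [1.3, -1.8, 3.5]
grip_width: 0.0853
finger_force: 2.0
```

```bash
sed -i 's/        f=np.array(f); f=f/        f=np.array(f).reshape(-1,2); f=f/' slab.py; python3 slab.py
python3 - <<'E'
import cv2,numpy as np
a=cv2.imread("pics/look_side.png")[160:260,240:350]; b=cv2.imread("pics/look_top.png")[170:270,230:340]
cv2.imwrite("pics/s6.png",cv2.resize(np.hstack([a,b]),None,fx=3.6,fy=3.6,interpolation=cv2.INTER_CUBIC))
E
```

```text
TCP [543.3 -35.7  11.5] press -139.636072428373 -0.1362459876247246 tooly deg -80.9191571622267 j [-0.7  0.8  0.9  2.  -0.9  0.8 -0.7] F [ 1.3 -1.8  3.5]
top slab z 55.360164142586264 X [-62.9  -0.1] Y [-26.4  11.5]
  side -1 n 15 yaw -0.18611561586874154 Y at mid -26.065986158814127 -65.0 5.0
  film X [-54.8  60.4] Y [-32.8  34.1]
side slab z 52.51036055405489 X [-90.1 -73.6] Y [-25.6 -15.5]
  side -1 n 5 yaw 8.92290044240344 Y at mid -24.72476466513912 -90.0 -70.0
```

View pics/s6.png

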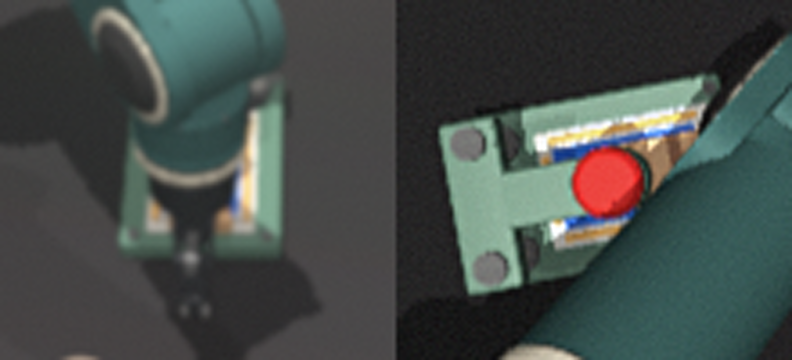

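The side view shows the finger's back behind the slab's front end. The slab has moved about 20 mm and is still square. In the top view it is passing under the nose. I'll push on, stopping a little short.

Call:
drive_tool([
  {"tx": -0.002,"ty": 0.01,"tz": 0,"spin": 0,"fingers": 1},
  {"tx": -0.004,"ty": 0.02,"tz": 0,"spin": 0,"fingers": 1},
  {"tx": -0.005,"ty": 0.03,"tz": 0,"spin": 0,"fingers": 1},
  {"tx": -0.006,"ty": 0.04,"tz": 0,"spin": 0,"fingers": 1},
  {"tx": -0.008,"ty": 0.05,"tz": 0,"spin": 0,"fingers": 1},
  {"tx": -0.009,"ty": 0.057,"tz": 0,"spin": 0,"fingers": 1},
  {"tx": -0.01,"ty": 0.061,"tz": 0,"spin": 0,"fingers": 1},
  {"tx": -0.01,"ty": 0.061,"tz": 0,"spin": 0,"fingers": 1},
])

```text
time_s: 17.85
eef_pos: [0.5391, -0.011, 0.0113]
ee_rot: [0.997, 0.079, -0.0, -0.0]
force: [0.0, -3.2, 5.2]
grip_width: 0.0851
finger_force: 2.2
```

```bash
python3 slab.py
```

```text
TCP [539.1 -11.   11.3] press -114.64680039561638 0.09845692510215318 tooly deg -80.91068421536576 j [-0.7  0.8  0.9  2.  -0.9  0.8 -0.7] F [ 0.  -3.2  5.2]
top slab z 55.019571821419035 X [-28.7   0.9] Y [-26.2 -15. ]
  side -1 n 8 yaw -3.325069801160024 Y at mid -25.51144673760381 -30.0 5.0
  film X [-28.9  61. ] Y [-33.   33.4]
side slab z 54.335291155350184 X [-64.2 -47.3] Y [-24.7 -17.9]
  side -1 n 5 yaw -6.026284020280479 Y at mid -23.94389628939763 -65.0 -45.0
```

Call:
drive_tool([
  {"tx": 0.005,"ty": -0.03,"tz": 0,"spin": 0,"fingers": 1},
  {"tx": 0.016,"ty": -0.1,"tz": 0,"spin": 0,"fingers": 1},
  {"tx": 0.035,"ty": -0.22,"tz": 0.06,"spin": 0,"fingers": 1},
  {"tx": 0.054,"ty": -0.34,"tz": 0.12,"spin": 0,"fingers": 1},
  {"tx": 0.073,"ty": -0.46,"tz": 0.18,"spin": 0,"fingers": 1},
  {"tx": 0.085,"ty": -0.53,"tz": 0.2,"spin": 0,"fingers": 1},
  {"tx": 0.085,"ty": -0.53,"tz": 0.2,"spin": 0,"fingers": 1},
  {"tx": 0.085,"ty": -0.53,"tz": 0.2,"spin": 0,"fingers": 1},
])

```text
time_s: 18.95
eef_pos: [0.5728, -0.2229, 0.0907]
ee_rot: [0.997, 0.079, -0.0, -0.001]
force: [-0.0, -0.4, -0.0]
grip_width: 0.0855
finger_force: 0.0
```

```bash
cat > fine.py <<'E'
from slab import *
# visible strips in press frame from the top view: borders of film each side and front at Z of film / slab
for n in("top","side"):
    c=cam(n); h=cv2.cvtColor(c["image"],cv2.COLOR_BGR2HSV); 
    def samp(X,Y,z):
        w=o+X*x+Y*y; u=proj(c,[[w[0]/1000,w[1]/1000,z]])[0].astype(np.float32)
        return cv2.getRectSubPix(c["image"],(1,1),(float(u[0]),float(u[1])))[0,0].astype(int)
    for Y in(-15,0,15):
        print(n,"Y",Y,"slab plane X:",[(X,*samp(X,Y,.055)) for X in range(-70,-42,3)])
E
python3 fine.py
```

```text
TCP [ 572.8 -222.9   90.7] press -329.23212211050054 0.37747740062139173 tooly deg -80.91617657096349 j [-0.4  0.8  1.   1.8 -0.8  1.  -0.5] F [-0.  -0.4 -0. ]
top slab z 55.77795131770502 X [-60.1  -0.7] Y [-26.2  26.8]
  side 1 n 11 yaw -0.5682064268422835 Y at mid 26.18059522096599 -60.0 -10.0
  side -1 n 14 yaw -0.5977922500671906 Y at mid -25.731726504091583 -60.0 5.0
  film X [-58.5  60.4] Y [-32.8  33.6]
top Y -15 slab plane X: [(-70, np.int64(111), np.int64(219), np.int64(240)), (-67, np.int64(150), np.int64(203), np.int64(221)), (-64, np.int64(248), np.int64(244), np.int64(239)), (-61, np.int64(144), np.int64(126), np.int64(121)), (-58, np.int64(180), np.int64(228), np.int64(245)), (-55, np.int64(182), np.int64(230), np.int64(245)), (-52, np.int64(165), np.int64(208), np.int64(235)), (-49, np.int64(138), np.int64(175), np.int64(221)), (-46, np.int64(152), np.int64(194), np.int64(229)), (-43, np.int64(176), np.int64(222), np.int64(240))]
top Y 0 slab plane X: [(-70, np.int64(126), np.int64(226), np.int64(243)), (-67, np.int64(175), np.int64(229), np.int64(239)), (-64, np.int6
[... 1797 characters left out ...]
8), np.int64(91), np.int64(61)), (-49, np.int64(92), np.int64(94), np.int64(62)), (-46, np.int64(94), np.int64(97), np.int64(64)), (-43, np.int64(97), np.int64(100), np.int64(66))]
side Y 15 slab plane X: [(-70, np.int64(80), np.int64(82), np.int64(55)), (-67, np.int64(83), np.int64(85), np.int64(56)), (-64, np.int64(85), np.int64(88), np.int64(58)), (-61, np.int64(88), np.int64(91), np.int64(60)), (-58, np.int64(91), np.int64(94), np.int64(62)), (-55, np.int64(94), np.int64(96), np.int64(64)), (-52, np.int64(96), np.int64(98), np.int64(65)), (-49, np.int64(99), np.int64(101), np.int64(66)), (-46, np.int64(101), np.int64(104), np.int64(68)), (-43, np.int64(104), np.int64(106), np.int64(70))]
```

```bash
cat > fine.py <<'E'
from slab import *
c=cam("top"); im=c["image"].astype(np.float32)
def prof(Xs,Ys,z):
    X,Y=np.meshgrid(Xs,Ys,indexing="ij"); w=(o+X[...,None]*x+Y[...,None]*y)/1000
    u=proj(c,np.dstack([w,np.full(X.shape,z)])).astype(np.float32).reshape(*X.shape,2)
    return cv2.remap(im,u[...,0],u[...,1],cv2.INTER_CUBIC).mean(1)
A=np.arange(-74,-50,1.)
for z in(.055,.033):
    p=prof(A,np.arange(-20,21,1.),z); print("front z",z); print(np.c_[A,p].astype(int).tolist())
E
python3 fine.py | tail -4
```

```text
front z 0.055
[[-74, 199, 219, 226], [-73, 166, 214, 229], [-72, 131, 209, 230], [-71, 108, 209, 232], [-70, 100, 209, 234], [-69, 106, 208, 232], [-68, 127, 205, 226], [-67, 159, 209, 224], [-66, 198, 219, 226], [-65, 230, 229, 226], [-64, 242, 223, 211], [-63, 225, 197, 181], [-62, 191, 163, 151], [-61, 159, 146, 144], [-60, 148, 159, 169], [-59, 157, 191, 209], [-58, 174, 222, 242], [-57, 184, 236, 254], [-56, 186, 236, 252], [-55, 184, 232, 246], [-54, 183, 229, 244], [-53, 178, 223, 241], [-52, 167, 211, 236], [-51, 154, 195, 229]]
front z 0.033
[[-74, 211, 219, 222], [-73, 188, 218, 229], [-72, 152, 213, 230], [-71, 120, 209, 231], [-70, 103, 210, 234], [-69, 101, 210, 235], [-68, 112, 208, 231], [-67, 136, 207, 226], [-66, 171, 212, 225], [-65, 209, 224, 228], [-64, 237, 230, 225], [-63, 241, 220, 206], [-62, 220, 190, 174], [-61, 184, 158, 148], [-60, 156, 147, 147], [-59, 149, 164, 176], [-58, 160, 196, 216], [-57, 175, 225, 245], [-56, 185, 236, 254], [-55, 186, 235, 251], [-54, 184, 232, 246], [-53, 182, 229, 244], [-52, 177, 223, 241], [-51, 167, 210, 236]]
```

Seen from above, the slab's front edge is at X = -59.3 and the plate's is at about -65.3, so 4 mm more will give an even 10 mm border. Sideways it is centred within 0.3 mm.

Call:
drive_tool([
  {"tx": -0.02,"ty": 0.12,"tz": -0.08,"spin": 0,"fingers": 1},
  {"tx": -0.04,"ty": 0.24,"tz": -0.17,"spin": 0,"fingers": 1},
  {"tx": -0.056,"ty": 0.35,"tz": -0.198,"spin": 0,"fingers": 1},
  {"tx": -0.072,"ty": 0.45,"tz": -0.198,"spin": 0,"fingers": 1},
  {"tx": -0.08,"ty": 0.5,"tz": -0.198,"spin": 0,"fingers": 1},
  {"tx": -0.083,"ty": 0.52,"tz": -0.198,"spin": 0,"fingers": 1},
  {"tx": -0.085,"ty": 0.53,"tz": -0.198,"spin": 0,"fingers": 1},
  {"tx": -0.086,"ty": 0.535,"tz": -0.198,"spin": 0,"fingers": 1},
])

```text
time_s: 20.3
eef_pos: [0.5389, -0.0103, 0.0123]
ee_rot: [0.997, 0.079, 0.0, 0.0]
force: [0.5, -1.6, -0.7]
grip_width: 0.0853
finger_force: 0.7
```

```bash
python3 slab.py | head -2
```

```text
TCP [538.9 -10.3  12.3] press -113.91414999382519 0.24016468513623018 tooly deg -80.98499435399853 j [-0.7  0.8  0.9  2.  -0.9  0.8 -0.7] F [ 0.5 -1.6 -0.7]
top slab z 55.41254167144505 X [-28.3   0.9] Y [-26.5 -15. ]
```

Call:
drive_tool([
  {"tx": 0,"ty": 0.001,"tz": 0,"spin": 0,"fingers": 1},
  {"tx": 0,"ty": 0.002,"tz": 0,"spin": 0,"fingers": 1},
  {"tx": -0.001,"ty": 0.003,"tz": 0,"spin": 0,"fingers": 1},
  {"tx": -0.001,"ty": 0.004,"tz": 0,"spin": 0,"fingers": 1},
  {"tx": -0.001,"ty": 0.005,"tz": 0,"spin": 0,"fingers": 1},
  {"tx": -0.001,"ty": 0.005,"tz": 0,"spin": 0,"fingers": 1},
  {"tx": -0.001,"ty": 0.005,"tz": 0,"spin": 0,"fingers": 1},
  {"tx": -0.001,"ty": 0.005,"tz": 0,"spin": 0,"fingers": 1},
])

```text
time_s: 21.4
eef_pos: [0.5384, -0.0074, 0.0122]
ee_rot: [0.997, 0.079, -0.0, -0.0]
force: [0.3, -1.4, 0.5]
grip_width: 0.0856
finger_force: 0.9
```

Call:
drive_tool([
  {"tx": 0.005,"ty": -0.03,"tz": 0,"spin": 0,"fingers": 1},
  {"tx": 0.016,"ty": -0.1,"tz": 0,"spin": 0,"fingers": 1},
  {"tx": 0.035,"ty": -0.22,"tz": 0.1,"spin": 0,"fingers": 0.6},
  {"tx": 0.054,"ty": -0.34,"tz": 0.22,"spin": 0,"fingers": 0.3},
  {"tx": 0.073,"ty": -0.46,"tz": 0.34,"spin": 0,"fingers": 0},
  {"tx": 0.085,"ty": -0.53,"tz": 0.46,"spin": 0,"fingers": 0},
  {"tx": 0.085,"ty": -0.53,"tz": 0.58,"spin": 0,"fingers": 0},
  {"tx": 0.085,"ty": -0.53,"tz": 0.66,"spin": 0,"fingers": 0},
])

```text
time_s: 22.4
eef_pos: [0.5721, -0.2213, 0.2786]
ee_rot: [0.997, 0.078, 0.001, 0.0]
force: [-1.0, 1.1, -0.7]
grip_width: -0.0001
finger_force: 0.0
```

```bash
python3 fine.py
python3 - <<'E'
from h import *
for n in("top","side"):
    c=cam(n); r=mask(c,(0,150,60),(6,255,255),(255,140,330,240))|mask(c,(174,150,60),(180,255,255),(255,140,330,240)); ct=big(r)
    if n=="top": (u,R)=cv2.minEnclosingCircle(ct); print("knob top",onplane(c,[u],.23)*1000,R)
    else:
        P=cloud(c)[r>0]*1000; k=P[:,2]>229; print("knob side",np.nanmean(P[k],0),k.sum())
E
```

```text
TCP [ 572.1 -221.3  278.6] press -327.5343426365297 0.8243333262524867 tooly deg -81.02833238469285 j [-0.5  0.6  1.2  1.6 -0.6  1.3 -0.6] F [-1.   1.1 -0.7]
top slab z 55.98869596920486 X [-56.4  -3.5] Y [-26.   26.5]
  side 1 n 10 yaw -1.0696280389013186 Y at mid 25.94529768986332 -55.0 -10.0
  side -1 n 13 yaw -1.8449799921841104 Y at mid -25.265667157696587 -60.0 0.0
  film X [-60.1  60.4] Y [-32.8  32.6]
side slab z 56.269408911780445 X [-62.2  52.1] Y [-25.5   2.6]
  side -1 n 20 yaw -0.6733963435592261 Y at mid -23.843770999776435 -60.0 35.0
front z 0.055
[[-74, 215, 233, 240], [-73, 180, 228, 241], [-72, 143, 223, 239], [-71, 116, 220, 240], [-70, 106, 220, 241], [-69, 110, 217, 239], [-68, 128, 213, 234], [-67, 159, 215, 232], [-66, 196, 225, 237], [-65, 228, 236, 241], [-64, 247, 237, 231], [-63, 255, 223, 200], [-62, 257, 198, 156], [-61, 254, 168, 110], [-60, 237, 138, 79], [-59, 206, 115, 71], [-58, 170, 111, 92], [-57, 148, 133, 139], [-56, 148, 174, 195], [-55, 163, 214, 240], [-54, 178, 237, 260], [-53, 184, 240, 258], [-52, 183, 235, 250], [-51, 182, 231, 245]]
front z 0.033
[[-74, 226, 233, 236], [-73, 202, 232, 241], [-72, 164, 225, 240], [-71, 130, 221, 239], [-70, 110, 220, 240], [-69, 105, 219, 241], [-68, 114, 215, 237], [-67, 137, 213, 232], [-66, 170, 217, 233], [-65, 206, 228, 239], [-64, 234, 237, 240], [-63, 250, 235, 225], [-62, 255, 218, 191], [-61, 257, 192, 146], [-60, 252, 162, 103], [-59, 233, 133, 76], [-58, 200, 113, 73], [-57, 166, 113, 98], [-56, 147, 137, 145], [-55, 149, 178, 200], [-54, 164, 216, 242], [-53, 178, 237, 260], [-52, 184, 240, 258], [-51, 183, 235, 250]]
knob top [[521.4197723  101.64619236 230.        ]] 9.909555435180664Traceback (most recent call last):
  File "<stdin>", line 3, in <module>
  File "h.py", line 20, in big
    return max(cs,key=cv2.contourArea).reshape(-1,2)
           ~~~^^^^^^^^^^^^^^^^^^^^^^^^
ValueError: max() iterable argument is empty
```

```bash
cat > edge.py <<'E'
from slab import *
C=[cam("top") for _ in range(6)]; c=C[0]; im=np.mean([k["image"].astype(np.float32) for k in C],0)
D=im[...,2]-im[...,0]
def at(X,Y,z):
    w=(o+X[:,None]*x+Y[:,None]*y)/1000
    u=proj(c,np.c_[w,np.full(len(X),z)]).astype(np.float32)
    return cv2.remap(D,u[:,:1],u[:,1:],cv2.INTER_LINEAR).ravel()
T=np.arange(0,80,.25)
def cross(v,t0,t1,thr):   # going from t0 outward first drop of v below thr
    k=(T>=t0)&(T<=t1); i=np.where((v[k]<thr))[0]; return T[k][i[0]] if len(i) else np.nan
for sg in(1,-1):
    r=[];f=[]
    for X0 in range(-52,-24,3):
        v=at(np.full_like(T,X0),sg*T,.055); e=cross(v,18,36,0); r.append((X0,sg*e))
        w=at(np.full_like(T,X0),sg*T,.033); b=T[np.argmin(np.where((T>24)&(T<36),w,999))]; f.append((X0,sg*cross(-w,b,45,max(-w[(T>24)&(T<36)])/2)))
    for nm,a in(("slab",r),("film",f)):
        a=np.array(a); a=a[~np.isnan(a[:,1])]
        if len(a)>3: k=np.polyfit(*a.T,1); print(nm,sg,"n",len(a),"yaw",np.degrees(k[0]),"at X=-38",np.polyval(k,-38),"res",np.std(a[:,1]-np.polyval(k,a[:,0])))
r=[]
for Y0 in range(-21,22,3):
    v=at(-T,np.full_like(T,Y0),.055); r.append((Y0,-cross(v,48,70,0)))
a=np.array(r); k=np.polyfit(*a.T,1); print("front edge X",np.polyval(k,0),"yaw",-np.degrees(k[0]),a[:,1])
E
python3 edge.py | grep -v "^TCP"
```

```text
top slab z 55.72301888371967 X [-56.4  -3.5] Y [-26.   26.9]
  side 1 n 10 yaw -0.7593751202592409 Y at mid 26.53718266905149 -55.0 -10.0
  side -1 n 13 yaw -1.8449799921841104 Y at mid -25.265667157696587 -60.0 0.0
  film X [-59.8  60.4] Y [-32.8  32.4]
side slab z 56.67124096644027 X [-60.6  49.5] Y [-25.5   2.3]
  side -1 n 20 yaw -1.213613893088778 Y at mid -23.67872496373193 -60.0 35.0
slab 1 n 10 yaw 0.028937262380339918 at X=-38 27.82525252525253 res 0.27496556258204474
film 1 n 10 yaw -1.5915494309189546 at X=-38 35.31111111111111 res 0.30550504633038955
slab -1 n 10 yaw -1.3600513318762044 at X=-38 -27.186868686868685 res 0.3103028823389796
film -1 n 10 yaw -0.8681178714103307 at X=-38 -34.407575757575756 res 0.35064874939823454
front edge X -56.84999999999998 yaw -0.7673541899073549 [-57.2 -57.  -56.8 -57.  -57.2 -57.2 -56.8 -56.5 -56.5 -56.8 -57.2 -57.  -56.8 -56.5 -56.2]
```

Slab and film agree within about 0.5° of yaw, 0.2 mm sideways and 1 mm lengthwise, so the placing is good. Now over the plunger with the fingers shut.

Call:
drive_tool([
  {"tx": -0.015,"ty": 0.1,"tz": 0,"spin": 0,"fingers": 0},
  {"tx": -0.035,"ty": 0.22,"tz": 0,"spin": 0,"fingers": 0},
  {"tx": -0.055,"ty": 0.35,"tz": 0,"spin": 0,"fingers": 0},
  {"tx": -0.075,"ty": 0.48,"tz": 0,"spin": 0,"fingers": 0},
  {"tx": -0.095,"ty": 0.61,"tz": 0,"spin": 0,"fingers": 0},
  {"tx": -0.115,"ty": 0.73,"tz": 0,"spin": 0,"fingers": 0},
  {"tx": -0.127,"ty": 0.807,"tz": -0.02,"spin": 0,"fingers": 0},
  {"tx": -0.127,"ty": 0.807,"tz": -0.05,"spin": 0,"fingers": 0},
])

```text
time_s: 24.05
eef_pos: [0.5213, 0.106, 0.2557]
ee_rot: [0.997, 0.081, 0.0, -0.0]
force: [0.9, 0.1, -0.3]
grip_width: -0.0001
finger_force: 0.0
```

Call:
drive_tool([
  {"tx": 0,"ty": 0,"tz": -0.02,"spin": 0,"fingers": 0},
  {"tx": 0,"ty": 0,"tz": -0.03,"spin": 0,"fingers": 0},
  {"tx": 0,"ty": 0,"tz": -0.04,"spin": 0,"fingers": 0},
  {"tx": 0,"ty": 0,"tz": -0.05,"spin": 0,"fingers": 0},
  {"tx": 0,"ty": 0,"tz": -0.06,"spin": 0,"fingers": 0},
  {"tx": 0,"ty": 0,"tz": -0.07,"spin": 0,"fingers": 0},
  {"tx": 0,"ty": 0,"tz": -0.075,"spin": 0,"fingers": 0},
  {"tx": 0,"ty": 0,"tz": -0.075,"spin": 0,"fingers": 0},
])

```text
time_s: 25.05
eef_pos: [0.5215, 0.1033, 0.2261]
ee_rot: [0.997, 0.079, -0.0, 0.0]
force: [0.8, -0.4, 0.1]
grip_width: -0.0
finger_force: 0.0
```

Call:
drive_tool([
  {"tx": 0,"ty": -0.002,"tz": -0.01,"spin": 0,"fingers": 0},
  {"tx": 0,"ty": -0.002,"tz": -0.018,"spin": 0,"fingers": 0},
  {"tx": 0,"ty": -0.002,"tz": -0.025,"spin": 0,"fingers": 0},
  {"tx": 0,"ty": -0.002,"tz": -0.032,"spin": 0,"fingers": 0},
  {"tx": 0,"ty": -0.002,"tz": -0.038,"spin": 0,"fingers": 0},
  {"tx": 0,"ty": -0.002,"tz": -0.044,"spin": 0,"fingers": 0},
  {"tx": 0,"ty": -0.002,"tz": -0.048,"spin": 0,"fingers": 0},
  {"tx": 0,"ty": -0.002,"tz": -0.048,"spin": 0,"fingers": 0},
])

```text
time_s: 26.05
eef_pos: [0.5216, 0.1025, 0.2069]
ee_rot: [0.997, 0.079, -0.0, -0.0]
force: [-1.3, 0.6, 3.5]
grip_width: 0.0003
finger_force: 1.9
```

Call:
drive_tool([
  {"tx": 0,"ty": 0,"tz": -0.008,"spin": 0,"fingers": 0},
  {"tx": 0,"ty": 0,"tz": -0.017,"spin": 0,"fingers": 0},
  {"tx": 0,"ty": 0,"tz": -0.026,"spin": 0,"fingers": 0},
  {"tx": 0,"ty": 0,"tz": -0.035,"spin": 0,"fingers": 0},
  {"tx": 0,"ty": 0,"tz": -0.044,"spin": 0,"fingers": 0},
  {"tx": 0,"ty": 0,"tz": -0.052,"spin": 0,"fingers": 0},
  {"tx": 0,"ty": 0,"tz": -0.058,"spin": 0,"fingers": 0},
  {"tx": 0,"ty": 0,"tz": -0.06,"spin": 0,"fingers": 0},
])

```text
time_s: 27.05
eef_pos: [0.5217, 0.1026, 0.183]
ee_rot: [0.997, 0.079, 0.0, -0.0]
force: [-3.1, 0.3, 12.3]
grip_width: -0.0002
finger_force: 5.8
```

```bash
python3 -c "
from h import *
s=robot.read_state(); print(s['eef_pos'],s['force'])"
```

```text
[0.52168246 0.1025718  0.18297886] [-3.10415227  0.27816361 12.26715046]
```

The foot is on the slab. Now gently to the stop.

Call:
drive_tool([
  {"tx": 0,"ty": 0,"tz": -0.002,"spin": 0,"fingers": 0},
  {"tx": 0,"ty": 0,"tz": -0.004,"spin": 0,"fingers": 0},
  {"tx": 0,"ty": 0,"tz": -0.006,"spin": 0,"fingers": 0},
  {"tx": 0,"ty": 0,"tz": -0.008,"spin": 0,"fingers": 0},
  {"tx": 0,"ty": 0,"tz": -0.009,"spin": 0,"fingers": 0},
  {"tx": 0,"ty": 0,"tz": -0.01,"spin": 0,"fingers": 0},
  {"tx": 0,"ty": 0,"tz": -0.01,"spin": 0,"fingers": 0},
  {"tx": 0,"ty": 0,"tz": -0.01,"spin": 0,"fingers": 0},
])

```text
time_s: 28.05
eef_pos: [0.5217, 0.1026, 0.1792]
ee_rot: [0.997, 0.079, 0.0, -0.0]
force: [-4.8, -0.4, 14.0]
grip_width: -0.0001
finger_force: 6.8
```

Call:
drive_tool([
  {"tx": 0,"ty": 0,"tz": -0.001,"spin": 0,"fingers": 0},
  {"tx": 0,"ty": 0,"tz": -0.002,"spin": 0,"fingers": 0},
  {"tx": 0,"ty": 0,"tz": -0.003,"spin": 0,"fingers": 0},
  {"tx": 0,"ty": 0,"tz": -0.004,"spin": 0,"fingers": 0},
  {"tx": 0,"ty": 0,"tz": -0.005,"spin": 0,"fingers": 0},
  {"tx": 0,"ty": 0,"tz": -0.005,"spin": 0,"fingers": 0},
  {"tx": 0,"ty": 0,"tz": -0.005,"spin": 0,"fingers": 0},
  {"tx": 0,"ty": 0,"tz": -0.005,"spin": 0,"fingers": 0},
])

```text
time_s: 29.05
eef_pos: [0.5218, 0.1026, 0.1782]
ee_rot: [0.997, 0.079, 0.0, -0.001]
force: [-14.2, 0.8, 37.4]
grip_width: -0.0002
finger_force: 18.8
```

37 N says it is at the stop. I'll ease slightly and hold for a little over two seconds.

Call:
drive_tool([
  {"tx": 0,"ty": 0,"tz": 0.001,"spin": 0,"fingers": 0},
  {"tx": 0,"ty": 0,"tz": 0.001,"spin": 0,"fingers": 0},
  {"tx": 0,"ty": 0,"tz": 0.001,"spin": 0,"fingers": 0},
  {"tx": 0,"ty": 0,"tz": 0.001,"spin": 0,"fingers": 0},
  {"tx": 0,"ty": 0,"tz": 0.001,"spin": 0,"fingers": 0},
  {"tx": 0,"ty": 0,"tz": 0.001,"spin": 0,"fingers": 0},
  {"tx": 0,"ty": 0,"tz": 0.001,"spin": 0,"fingers": 0},
  {"tx": 0,"ty": 0,"tz": 0.001,"spin": 0,"fingers": 0},
])

```text
time_s: 30.05
eef_pos: [0.5218, 0.1025, 0.1783]
ee_rot: [0.997, 0.079, 0.0, -0.001]
force: [-10.2, 0.6, 29.4]
grip_width: 0.0001
finger_force: 14.7
```

Call:
drive_tool([
  {"tx": 0,"ty": 0,"tz": 0,"spin": 0,"fingers": 0},
  {"tx": 0,"ty": 0,"tz": 0,"spin": 0,"fingers": 0},
  {"tx": 0,"ty": 0,"tz": 0,"spin": 0,"fingers": 0},
  {"tx": 0,"ty": 0,"tz": 0,"spin": 0,"fingers": 0},
  {"tx": 0,"ty": 0,"tz": 0,"spin": 0,"fingers": 0},
  {"tx": 0,"ty": 0,"tz": 0,"spin": 0,"fingers": 0},
  {"tx": 0,"ty": 0,"tz": 0,"spin": 0,"fingers": 0},
  {"tx": 0,"ty": 0,"tz": 0,"spin": 0,"fingers": 0},
])

```text
time_s: 31.05
eef_pos: [0.5218, 0.1026, 0.1782]
ee_rot: [0.997, 0.079, 0.0, -0.001]
force: [-11.0, 0.6, 30.2]
grip_width: -0.0
finger_force: 14.7
```

Call:
drive_tool([
  {"tx": 0,"ty": 0,"tz": 0.02,"spin": 0,"fingers": 0},
  {"tx": 0,"ty": 0,"tz": 0.04,"spin": 0,"fingers": 0},
  {"tx": 0,"ty": 0,"tz": 0.06,"spin": 0,"fingers": 0},
  {"tx": 0,"ty": 0,"tz": 0.085,"spin": 0,"fingers": 0},
  {"tx": 0,"ty": 0,"tz": 0.12,"spin": 0,"fingers": 0},
  {"tx": 0,"ty": 0,"tz": 0.17,"spin": 0,"fingers": 0},
  {"tx": 0,"ty": 0,"tz": 0.22,"spin": 0,"fingers": 0},
  {"tx": 0,"ty": 0,"tz": 0.26,"spin": 0,"fingers": 0},
])

```text
time_s: 32.05
eef_pos: [0.5217, 0.1026, 0.283]
ee_rot: [0.997, 0.079, 0.0, -0.0]
force: [0.8, -0.1, 1.0]
grip_width: -0.0
finger_force: 0.0
```

Call:
drive_tool([
  {"tx": 0.015,"ty": -0.1,"tz": 0,"spin": 0,"fingers": 0},
  {"tx": 0.035,"ty": -0.22,"tz": 0,"spin": 0,"fingers": 0},
  {"tx": 0.055,"ty": -0.35,"tz": 0,"spin": 0,"fingers": 0},
  {"tx": 0.075,"ty": -0.48,"tz": 0,"spin": 0,"fingers": 0},
  {"tx": 0.095,"ty": -0.61,"tz": 0,"spin": 0,"fingers": 0},
  {"tx": 0.115,"ty": -0.73,"tz": 0,"spin": 0,"fingers": 0},
  {"tx": 0.127,"ty": -0.807,"tz": 0,"spin": 0,"fingers": 0},
  {"tx": 0.127,"ty": -0.807,"tz": 0,"spin": 0,"fingers": 0},
])

```text
time_s: 33.05
eef_pos: [0.5717, -0.223, 0.2819]
ee_rot: [0.997, 0.077, -0.0, 0.001]
force: [0.0, -0.4, -0.1]
grip_width: -0.0004
finger_force: 0.0
```

```bash
python3 edge.py
python3 - <<'E'
from h import *
c=cam("top"); s=cam("side"); P=cloud(c)*1000; r=mask(c,(0,150,60),(6,255,255),(255,140,330,240)); print("knob z",np.nanmedian(P[r>0],0))
a=c["image"][170:270,230:410]; b=s["image"][145:245,240:360]
cv2.imwrite("pics/fin.png",np.hstack([cv2.resize(a,None,fx=2.6,fy=2.6,interpolation=cv2.INTER_CUBIC),cv2.resize(b,None,fx=2.6,fy=2.6,interpolation=cv2.INTER_CUBIC)]))
E
```

```text
TCP [ 571.7 -223.   281.9] press -329.0746527547251 1.4139322453956351 tooly deg -81.1382242569655 j [-0.4  0.5  1.1  1.6 -0.5  1.3 -0.7] F [ 0.  -0.4 -0.1]
top slab z 55.98618510511755 X [-56.4  -3.5] Y [-26.   26.5]
  side 1 n 10 yaw -0.7982232910883454 Y at mid 26.001140456104466 -55.0 -10.0
  side -1 n 13 yaw -1.8449799921841104 Y at mid -25.265667157696587 -60.0 0.0
  film X [-59.8  60.4] Y [-32.7  32.4]
side slab z 55.54514869184679 X [-64.9  52.1] Y [-25.5   3.3]
  side -1 n 20 yaw -0.6733963435592261 Y at mid -23.843770999776435 -60.0 35.0
slab 1 n 10 yaw 0.028937262380339918 at X=-38 27.82525252525253 res 0.27496556258204474
film 1 n 10 yaw -1.6204866932992992 at X=-38 35.33585858585859 res 0.28391206491810106
slab -1 n 10 yaw -1.620486693299303 at X=-38 -27.214141414141412 res 0.33631244491701606
film -1 n 10 yaw -1.12855323283343 at X=-38 -34.43484848484849 res 0.3490246149173174
front edge X -56.81666666666666 yaw -0.8185111359011722 [-57.2 -57.  -56.8 -57.  -57.2 -57.2 -56.8 -56.5 -56.2 -56.5 -57.2 -57.  -56.8 -56.5 -56.2]
knob z [521.67370103 101.50084708 235.10887364]
```

View pics/fin.png

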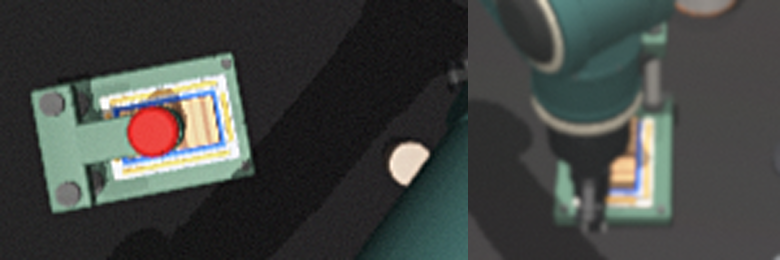

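The slab sits in the plate with an even blue border. The knob is back up at 235 mm, the plug stands where it was, and nothing touches the arm. I'm handing the job in.

```bash
python3 -c "
from station import robot
print(robot.job_done())"
```

```text
the job is handed in; nothing more can be done
None
```

The slab lies flat on the carrier plate, centred to about 1 mm and square to about half a degree; the plunger was held at its stop for just over 2 s and sprang back up, and the job was handed in at about 33 s.

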